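# Empty the snack bowl, stand it to soak and open the cleaning tablets

### The job

The steel snack bowl has to be put to soak: tip the four leftover plantain chunks out of it into the green food-waste pan, then stand the bowl upright on the blue mat and let go of it. Next open the cleaning tablets for it: press the white safety cap on the blue bottle down, twist it anticlockwise (seen from above) while it is pressed until it comes free, and lift it straight up, leaving the bottle standing in its steel holder. Finish while still holding the cap: keep it level and still in the gripper, directly above the open bottle and five to ten centimetres clear of it; the other things on the counter stay where they are.

Things in the scene. Friction and masses are not known exactly. Their poses are not given: they have to be found in the camera images.
- bowl: round double-walled bowl of brushed steel, 0.21 to 0.33 kg, starting upright on the counter at left or right. Outside diameter 72 mm at the foot, 140 at the rim, 44 tall; the straight wall flares outwards 38 degrees from vertical and is 9 thick square to its face; inside, the floor is 7 up and 60 across. Origin: centre of the underside; z points out of the mouth.
- bowl_mouth (a point): centre of the bowl's mouth, level with the rim, 44 mm above its origin; mouth 117 across inside, rim 11 wide. The wall can be pinched at the rim, one finger inside and one outside, with the gripper leaning outwards 38 degrees along the flare. The chunks slide out once it is tipped some 90 to 105 degrees and land up to 80 mm beyond the lip.
- chunk0: golden-brown piece of fried plantain, a rounded block of 20 x 20 x 18, 12 g, lying in the bowl at the start. Origin: its centre.
- chunk1: golden-brown piece of fried plantain, a rounded block of 20 x 20 x 18, 12 g, lying in the bowl at the start. Origin: its centre.
- chunk2: golden-brown piece of fried plantain, a rounded block of 20 x 20 x 18, 12 g, lying in the bowl at the start. Origin: its centre.
- chunk3: golden-brown piece of fried plantain, a rounded block of 20 x 20 x 18, 12 g, lying in the bowl at the start. Origin: its centre.
- waste_pan: green plastic catering pan for food waste, open at the top, fixed to the counter: 162 along its x axis, 265 along its y axis, 65 tall, walls and floor 4 thick, with a flat rim lip 5 wider all round. Origin: centre of the underside; z up.
- mat: blue ribbed silicone mat, 150 x 150, 4 thick, fixed to the counter. Origin: centre of the underside; z up.
- holder: steel holder screwed to the counter, a square tray with walls to 45 above the counter, inside 77 x 77, floor 3 thick; it keeps the square bottle from turning. Origin: centre of the underside; z up.
- bottle: square blue plastic bottle of cleaning tablets with a yellow label, 74 x 74, 0.31 to 0.59 kg, standing loosely in the holder. Its round neck is 36 across and its mouth is 124 above its origin. Origin: centre of the underside; z up.
- cap: round white ribbed push-and-turn safety cap with red arrows on top, 52 mm across, 29 tall, 32 g, locked on the bottle's neck. Origin: centre of its lower edge, 108 above the bottle's origin while locked (111 above the counter); z up; its x axis lies along the bottle's x axis while locked, give or take a few degrees. Unpressed it is blocked both ways, and lifting it lifts the bottle.
- cap_top (a point): middle of the cap's top, 29 mm above its origin, 140 above the counter while locked. A spring in the cap resists with 5 N at first and 1 N more per mm down: press at least 3.5 mm (7 is the stop), keep it down and turn anticlockwise seen from above by 40 to 80 degrees (free from 33, stop at 89); then it lifts straight off.
- paper_cup: white paper cup, 75 across, 92 tall. A bystander: leave it alone. Origin: centre of the underside.
- coffee_cup: small brown coffee cup, 56 across, 63 tall. A bystander: leave it alone. Origin: centre of the underside.
- sauce_pot: dark red lidded sauce pot, 72 across, 34 tall. A bystander: leave it alone. Origin: centre of the underside.
- tongs: steel serving tongs lying flat, 225 long, 40 wide, 20 tall, along its x axis. A bystander: leave it alone. Origin: centre of the underside.
- marker: blue marker pen lying flat, 133 long, 17 thick, along its x axis. A bystander: leave it alone. Origin: centre of the underside.
Mind the look-alikes: they are no part of the job. Leave any orange look-alike of the cap alone.

How it is judged:
By the outcome, as a careful person would: the job done as asked, in the order asked, and still so for the second after the job is handed in, while the arm keeps its last pose, push and grip.
It also fails if it takes over 58 s, if anything falls off the work surface, if the arm or the gripper's body presses on something with over 40 N, if the wrist force passes 120 N, or if a joint passes its speed limit or range.

### The arm

A 7-joint arm with a two-finger parallel gripper is mounted at the origin on the work surface. World frame = base frame: x ahead of the robot, y to its left, z up, the work surface at z = 0. Lengths are in m, angles in rad, forces in N, time in s.
With the tool pointing down it reaches from about 0.35 to 0.9 m from the base axis. Payload 8.1 kg.
Tool frame: the origin (TCP) lies on the centre line of the jaws, within the pads' length; the fingertips stand bot.tcp_to_tips ahead of it and the grasp point (between the pads) lies 11 mm behind it (bot.tcp_to_tips is the distance from the TCP to the fingertips, in m); x points along the fingers, y is the direction in which the jaws open and shut, and the axes are right-handed (so a half turn about x gives the same grasp; the last joint's range is limited). The gripper opens to 85 mm and grips with 20 to 120 N. Pads are 22 mm wide; open, the fingers measure 114 mm over their backs; the gripper's body (76 mm by 85 mm) begins 54 mm behind the grasp point. The pads swing forward as they close: fully open they stand 13 mm farther back than shut.
Start: joints at [1.169, 0.434, 0.025, 1.573, -0.012, 1.134, -0.075], TCP at [0.184, -0.597, 0.239] pointing down, gripper open.
Joint ranges: [-2.62, 2.62], [-0.44, 2.09], [-1.27, 1.32], [0.08, 2.57], [-1.32, 4.46], [0.12, 2], [-2.74, 2.74]. Speed limits (rad/s): [2.22, 2.22, 3.01, 3.01, 3.14, 3.14, 3.14].

### API

Orientations are given as a rotation vector (axis times angle).
In Python, from cell import bot gives the robot as it stands. The module is installed in compiled form; this text tells all that it offers.
- The arm moves only by the shell command python3 -m pendant 'ROWS' [OPENING] [FORCE]. ROWS is JSON, a list of rows, each an object of numbers: "dx", "dy", "dz": the shift along the world's x, y, z scaled (see below); "ax", "ay", "az": the turn, a rotation vector about the world's x, y, z scaled (see below). A call has 1 to 12 rows; each row is the pose to reach, as a shift and turn from the pose commanded when the call began, turning the shorter way round; what a row does not reach only later rows make up. The controller multiplies each number of a shift by 0.2 m and each number of a turn by pi rad. A row lasts 1/10 s, in which the tool goes at most 50 mm and 8.59 degrees, less where a joint would pass 70% of its speed; a pose out of reach is approached as far as the arm can. A call with a number of a shift or a turn outside -1 to 1 is refused whole. A call with a gripper value outside its range is refused whole. OPENING is the finger opening in mm, from 0 to 85.4, set as the call begins (- or left out, the last holds). The fingers move at their own pace and stop on an object; FORCE is the grip in N (left out, the last holds). Time passes only in rows, so rows that repeat a pose let the fingers close. It gives the time, the measured TCP pose, the force and the opening at its end, in the units of the state.
- bot.get_state(): the state, without advancing time (a new reading comes with each control period).
- bot.snapshot(name): name is "scene" or "top"; returns a dict with "pixels" (480x640x3 uint8, red, green, blue), "z_map" (480x640 float32, m along the optical axis (not along the pixel's ray), 0 where there is no reading), "intrinsics" (3x3 intrinsics, pixels), "view" (4x4, takes a point from world to camera coordinates). Camera axes: x right, y up, looking along -z (the intrinsics and any distortion apply to the point x, -y, -z); pixel columns grow to the right and rows downward; lengths in m; the calibration is good to about 2 mm. A picture is of the moment at which its call begins.
- bot.job_done(): hands the job in, once; it reports no verdict.
The state is a dict: "time": time; "joint_positions": joint angles; "dq": joint speeds; "tau": joint torques, N m; "position": TCP position; "tcp_rot": TCP orientation; "wrist_force": force on the tool from outside, world axes, zero at the start; "moment": the same for the moment, N m; "finger_gap": finger opening in m.
Only numpy, scipy, OpenCV 4.12 (cv2) and the standard library are available. Lean on these libraries where they do the work, as an engineer would, in place of code of your own. Each camera call takes 0.05 s, during which the arm holds its last target.

## Working session

There is one attempt and no reset: what is moved stays moved. The work goes in short steps, Python scripts to look and compute and a shell command to move; the robot and the scene stay as the last step left them, time stands still between calls to the robot, and variables do not carry over. Pictures are saved under pics/ and viewed, and the job is handed in when it is done.

```bash
ls; mkdir -p pics; cat > h.py <<'E'
import numpy as np,cv2
from cell import bot
def snap(n,f):
    s=bot.snapshot(n); cv2.imwrite('pics/'+f,s['pixels'][:,:,::-1]); np.savez('pics/'+f[:-4]+'.npz',**s); return s
def world(s):
    K=s['intrinsics'];V=s['view'];z=s['z_map']
    v,u=np.mgrid[0:480,0:640]
    x=(u-K[0,2])/K[0,0]*z;y=(v-K[1,2])/K[1,1]*z
    P=np.stack([x,-y,-z,np.ones_like(z)],-1)
    return (P@np.linalg.inv(V).T)[...,:3]
E
python3 - <<'E'
from h import *
for n in('scene','top'):
    s=snap(n,n+'0.png');print(s.keys());print(s['intrinsics'],np.linalg.inv(s['view']).round(3))
st=bot.get_state();print(st,bot.tcp_to_tips)
E
```

```text
pics
dict_keys(['pixels', 'z_map', 'intrinsics', 'view'])
[[459.77212829   0.         317.04672904]
 [  0.         459.77212829 245.62247806]
 [  0.           0.           1.        ]] [[ 0.088 -0.591  0.802  1.299]
 [ 0.996  0.06  -0.065 -0.074]
 [-0.01   0.805  0.594  0.666]
 [ 0.     0.     0.     1.   ]]
dict_keys(['pixels', 'z_map', 'intrinsics', 'view'])
[[537.18344827   0.         317.67072851]
 [  0.         537.18344827 237.63883642]
 [  0.           0.           1.        ]] [[-0.014  0.979 -0.204  0.294]
 [-1.    -0.014  0.     0.007]
 [-0.002  0.204  0.979  1.127]
 [ 0.     0.     0.     1.   ]]
{'time': 0.1, 'joint_positions': array([ 1.16940349,  0.43516181,  0.02498315,  1.57400737, -0.0115698 ,
        1.13400678, -0.07512402]), 'dq': array([ 0.00057515, -0.00041004, -0.00068293, -0.00398133,  0.00087828,
       -0.00111866,  0.00044913]), 'tau': array([ 4.95433036e-03, -6.71747088e+01,  1.02922026e+00, -3.16902673e+01,
        1.58168259e-02,  7.14559210e-03,  1.65778414e-05]), 'position': array([ 0.1837841 , -0.59690246,  0.23859879]), 'tcp_rot': array([ 2.06093439,  0.3116205 , -2.0617123 ]), 'wrist_force': array([ 0.24122185,  0.22513383, -0.13242515]), 'moment': array([-0.02673774, -0.00611931,  0.00494805]), 'finger_gap': 0.08542365731079968} 0.008
```

View pics/scene0.png

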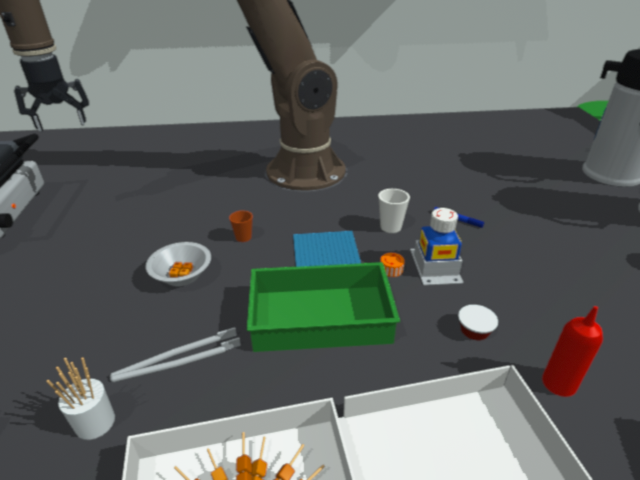

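View pics/top0.png

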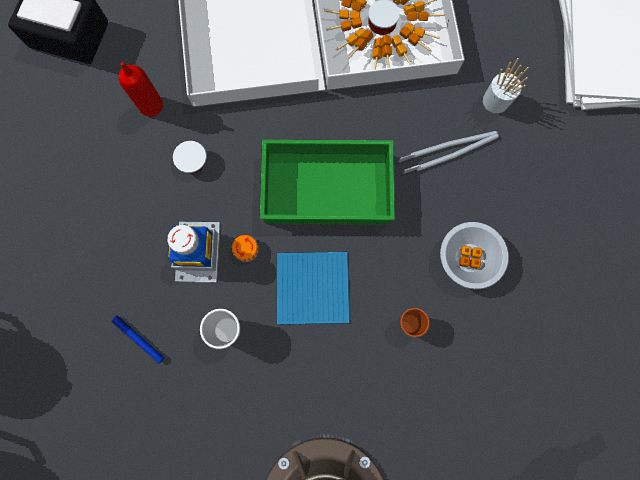

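The top view shows the bowl with its chunks at (474,256), pan at (328,180), mat at (313,288). Two candidates for the cap: the white one with red arrows on the blue bottle in its holder at (184,238), which fits the description; the orange one at (245,248) on the counter is the look-alike. I'll confirm this in a crop and measure.

```bash
python3 - <<'E'
from h import *
T=dict(np.load('pics/top0.npz'));S=dict(np.load('pics/scene0.npz'))
for n,s in(('T',T),('S',S)):
    W=world(s);p=s['pixels'].astype(int);r,g,b=p[...,0],p[...,1],p[...,2]
    hsv=cv2.cvtColor(s['pixels'],cv2.COLOR_RGB2HSV).astype(int)
    def rep(name,m):
        m=m&(s['z_map']>0)
        if m.sum()<10: print(n,name,'none');return
        q=W[m]; print(n,name,m.sum(),'mean',q.mean(0).round(4),'lo',np.percentile(q,2,0).round(4),'hi',np.percentile(q,98,0).round(4), 'rect',[np.round(a,4) for a in cv2.minAreaRect(q[:,:2].astype(np.float32))])
    H,Sa,Va=hsv[...,0],hsv[...,1],hsv[...,2]
    Z=W[...,2];X=W[...,0];Y=W[...,1]
    rep('pan rim',(H>50)&(H<75)&(Sa>120)&(Z>.058)&(Z<.075)&(X<.8)&(X>.3))
    rep('mat',(H>90)&(H<115)&(Sa>100)&(Z<.012)&(X>.2)&(abs(Y)<.15))
    nb=(X>.2)&(X<.7)&(Y<-.2)&(Y>-.5)
    rep('bowl rim',nb&(Z>.040)&(Z<.050)&(Sa<60))
    rep('chunks',nb&(H<25)&(Sa>150)&(Z<.04)&(X>.35)&(Y<-.22))
    bo=(X>.3)&(X<.65)&(Y>.12)&(Y<.4)
    rep('cap top',bo&(Z>.134)&(Z<.146))
    rep('bottle shoulder',bo&(Z>.06)&(Z<.11)&(H>100)&(H<125)&(Sa>150))
    rep('holder top',bo&(Z>.042)&(Z<.050)&(Sa<60))
    rep('orange',(H<20)&(Sa>150)&(Y>.08)&(Y<.22)&(X>.3)&(X<.6)&(Z>.015))
    rep('papercup',(Sa<60)&(Z>.08)&(Z<.1)&(Y>.05)&(X<.4)&(X>.15)&(Y<.3))
    rep('coffee',(H<20)&(Sa>120)&(Z>.055)&(Z<.07)&(Y<-.05)&(X<.4)&(X>.15)&(Y>-.3))
    rep('sauce',(Z>.028)&(Z<.04)&(Y>.15)&(Y<.35)&(X<.75)&(X>.52)&(Va>120))
c1=cv2.resize(T['pixels'][200:300,140:270],None,fx=4,fy=4,interpolation=2)
c2=cv2.resize(S['pixels'][190:300,370:500],None,fx=2,fy=2,interpolation=2)
o=np.zeros((400,800,3),np.uint8);o[:400,:520]=c1;o[:220,520:780]=c2
cv2.imwrite('pics/crop.png',o[:,:,::-1])
E
```

```text
T pan rim 1893 mean [ 0.6397 -0.0172  0.0646] lo [ 0.5538 -0.15    0.0595] hi [0.726  0.1224 0.069 ] rect [array([ 0.6405, -0.0139]), array([0.2749, 0.1737]), np.float64(88.8981)]
T mat 5152 mean [0.4215 0.0193 0.0041] lo [ 0.35   -0.053  -0.0007] hi [0.4951 0.0917 0.0085] rect [array([0.423 , 0.0189]), array([0.1506, 0.1519]), np.float64(89.8763)]
T bowl rim 1254 mean [ 0.4816 -0.3145  0.0437] lo [ 0.4157 -0.3773  0.0403] hi [ 0.5468 -0.2465  0.0478] rect [array([ 0.481 , -0.3121]), array([0.1377, 0.1375]), np.float64(55.1149)]
T chunks 383 mean [ 0.4793 -0.3099  0.0234] lo [ 0.4584 -0.3313  0.0135] hi [ 0.5006 -0.2886  0.0285] rect [array([ 0.4235, -0.2824]), array([0.0493, 0.1767]), np.float64(63.0416)]
T cap top 609 mean [0.503  0.2633 0.1401] lo [0.4803 0.2395 0.1357] hi [0.5269 0.2867 0.144 ] rect [array([0.5034, 0.2636]), array([0.052 , 0.0514]), np.float64(81.6696)]
T bottle shoulder 582 mean [0.4922 0.2514 0.0904] lo [0.4676 0.2284 0.0712] hi [0.5359 0.2972 0.0992] rect [array([0.5022, 0.2632]), array([0.073 , 0.0708]), np.float64(88.3268)]
T holder top 173 mean [0.4402 0.23
[... 2068 characters left out ...]
15.7113)]
S orange 318 mean [0.51   0.159  0.0277] lo [0.484  0.1361 0.0184] hi [0.5311 0.1835 0.0307] rect [array([0.523 , 0.1569]), array([0.0516, 0.0854]), np.float64(79.9805)]
S papercup 293 mean [0.3371 0.1954 0.0873] lo [0.2999 0.1597 0.0805] hi [0.3728 0.2308 0.0932] rect [array([0.336 , 0.1958]), array([0.0749, 0.0738]), np.float64(2.4753)]
S coffee 145 mean [ 0.345  -0.1818  0.0597] lo [ 0.3162 -0.2076  0.0553] hi [ 0.3726 -0.1546  0.0638] rect [array([ 0.3453, -0.1805]), array([0.0562, 0.0554]), np.float64(32.1333)]
S sauce 876 mean [0.6988 0.2759 0.0333] lo [0.5286 0.1683 0.0293] hi [0.7379 0.3117 0.036 ] rect [array([0.6084, 0.2659]), array([0.2569, 0.1328]), np.float64(26.5253)]
```

View pics/crop.png

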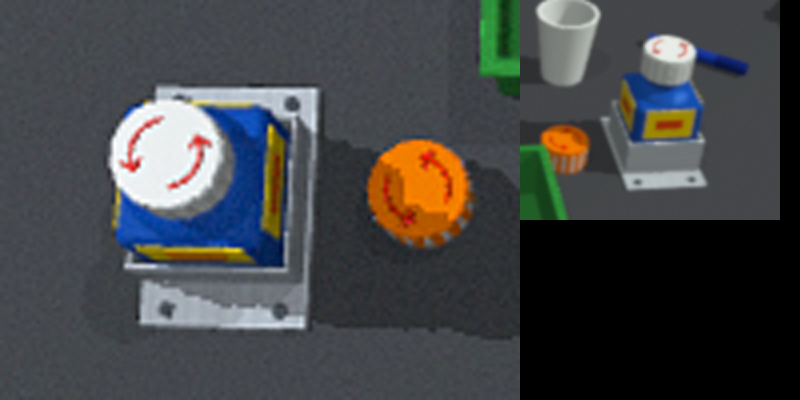

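The crop confirms it: the white capped blue bottle is in the holder at crop (165,155), and the orange look-alike stands apart at (418,190). Next I'll plan the bowl grasp.

```bash
cat >> h.py <<'E'
from scipy.spatial.transform import Rotation as Ro
def lean(a_deg,sgn=1,th=0,lean=38):
    """tool rot for gripping bowl at azimuth a, bowl tipped th deg (z toward -r)"""
    a=np.radians(a_deg);r=np.array([np.cos(a),np.sin(a),0]);z=np.array([0,0,1.]);t=np.cross(z,r)
    l=np.radians(lean);x=-np.sin(l)*r-np.cos(l)*z;y=sgn*(np.cos(l)*r-np.sin(l)*z)
    R=np.stack([x,y,np.cross(x,y)],1)
    return Ro.from_rotvec(-np.radians(th)*t)*Ro.from_matrix(R)
def down(yaw):
    a=np.radians(yaw);x=np.array([0,0,-1.]);y=np.array([np.cos(a),np.sin(a),0])
    return Ro.from_matrix(np.stack([x,y,np.cross(x,y)],1))
def plan(p,R,frac=(1,)):
    s=bot.get_state();R0=Ro.from_rotvec(s['tcp_rot']);w=(R*R0.inv()).as_rotvec();d=(np.array(p)-s['position'])
    print('d',(d/.2).round(3),'w',(w/np.pi).round(4),'| mm',(d*1e3).round(1),'deg',np.degrees(np.linalg.norm(w)).round(1))
def st():
    s=bot.get_state();R=Ro.from_rotvec(s['tcp_rot']).as_matrix()
    print('t',round(s['time'],2),'p',s['position'].round(4),'x',R[:,0].round(3),'y',R[:,1].round(3),'q',s['joint_positions'].round(2),'F',s['wrist_force'].round(1),'M',s['moment'].round(2),'gap',round(s['finger_gap']*1e3,1));return s
E
python3 - <<'E'
from h import *
st()
T=dict(np.load('pics/top0.npz'));W=world(T)
m=(W[...,1]<-.25)&(W[...,1]>-.45)&(W[...,0]>.65)&(W[...,0]<.95)&(W[...,2]>.03)
print('skewer',W[m].min(0),W[m].max(0),m.sum())
B=np.array([.481,-.312,0])
for a in(-33,-45,-60):
  for sg in(1,-1):
    R=lean(a,sg);X=R.as_matrix()[:,0];r=np.array([np.cos(np.radians(a)),np.sin(np.radians(a)),0])
    p=B+.0544*r+[0,0,.0314]
    print(a,sg,p,'pre',p-.09*X);plan(p-.09*X,R)
E
```

```text
t 0.1 p [ 0.1838 -0.5969  0.2386] x [-0.001  0.001 -1.   ] y [ 0.294 -0.956 -0.001] q [ 1.17  0.44  0.02  1.57 -0.01  1.13 -0.08] F [ 0.2  0.2 -0.1] M [-0.03 -0.01  0.  ] gap 85.4
skewer [ 0.8075133  -0.43074752  0.03023222] [ 0.94909108 -0.25007822  0.12967689] 1365
-33 1 [ 0.52662368 -0.34162836  0.0314    ] pre [ 0.57309402 -0.37180656  0.10232097]
d [ 1.947  1.125 -0.681] w [0.1715 0.1294 0.2133] | mm [ 389.3  225.1 -136.3] deg 54.5
-33 -1 [ 0.52662368 -0.34162836  0.0314    ] pre [ 0.57309402 -0.37180656  0.10232097]
d [ 1.947  1.125 -0.681] w [-0.1643  0.2175 -0.7425] | mm [ 389.3  225.1 -136.3] deg 142.4
-45 1 [ 0.51946661 -0.35046661  0.0314    ] pre [ 0.55864707 -0.38964707  0.10232097]
d [ 1.874  1.036 -0.681] w [0.1822 0.1097 0.1492] | mm [ 374.9  207.3 -136.3] deg 46.8
-45 -1 [ 0.51946661 -0.35046661  0.0314    ] pre [ 0.55864707 -0.38964707  0.10232097]
d [ 1.874  1.036 -0.681] w [-0.1476  0.245  -0.8044] | mm [ 374.9  207.3 -136.3] deg 153.7
-60 1 [ 0.5082     -0.35911178  0.0314    ] pre [ 0.53590477 -0.40709784  0.10232097]
d [ 1.761  0.949 -0.681] w [0.1935 0.0843 0.0689] | mm [ 352.1  189.8 -136.3] deg 40.0
-60 -1 [ 0.5082     -0.35911178  0.0314    ] pre [ 0.53590477 -0.40709784  0.10232097]
d [ 1.761  0.949 -0.681] w [-0.1223  0.2804 -0.8807] | mm [ 352.1  189.8 -136.3] deg 167.8
```

```bash
python3 -m pendant '[{"dx":0.2,"dy":0.1,"dz":0,"ax":0.03,"ay":0.02,"az":0.02},{"dx":0.4,"dy":0.2,"dz":0,"ax":0.06,"ay":0.035,"az":0.05},{"dx":0.6,"dy":0.32,"dz":0,"ax":0.09,"ay":0.05,"az":0.075},{"dx":0.8,"dy":0.44,"dz":0,"ax":0.12,"ay":0.07,"az":0.1},{"dx":0.95,"dy":0.52,"dz":0,"ax":0.15,"ay":0.09,"az":0.12},{"dx":0.95,"dy":0.52,"dz":0,"ax":0.1822,"ay":0.1097,"az":0.1492},{"dx":0.95,"dy":0.52,"dz":0,"ax":0.1822,"ay":0.1097,"az":0.1492}]' 28 40; python3 - <<'E'
from h import *
st()
B=np.array([.481,-.312,0]);a=-45
R=lean(a);X=R.as_matrix()[:,0];r=np.array([np.cos(np.radians(a)),np.sin(np.radians(a)),0])
p=B+.0544*r+[0,0,.0314]
plan(p-.08*X,R)
E
```

```text
time: 0.8
position: [0.3761, -0.4911, 0.2335]
tcp_rot: [1.611, 1.451, -2.157]
wrist_force: [-0.4, 0.8, -2.1]
finger_gap: 0.0278
t 0.8 p [ 0.3761 -0.4911  0.2335] x [-0.443  0.44  -0.781] y [ 0.558 -0.547 -0.624] q [ 0.85  0.88 -0.08  0.97  0.06  1.97  0.01] F [-0.4  0.8 -2.1] M [-0.53 -0.49 -0.01] gap 27.8
d [ 0.891  0.529 -0.695] w [-0.0032 -0.0017 -0.0023] | mm [ 178.2  105.8 -139. ] deg 0.8
```

```bash
python3 -m pendant '[{"dx":0.18,"dy":0.11,"dz":-0.12},{"dx":0.36,"dy":0.22,"dz":-0.24},{"dx":0.54,"dy":0.33,"dz":-0.36},{"dx":0.72,"dy":0.44,"dz":-0.5},{"dx":0.89,"dy":0.53,"dz":-0.6},{"dx":0.89,"dy":0.53,"dz":-0.69},{"dx":0.89,"dy":0.53,"dz":-0.69}]'; python3 - <<'E'
from h import *
st()
B=np.array([.481,-.312,0]);a=-45
R=lean(a);X=R.as_matrix()[:,0];r=np.array([np.cos(np.radians(a)),np.sin(np.radians(a)),0])
p=B+.0544*r+[0,0,.0314]
plan(p,R)
snap('scene','s1.png');snap('top','t1.png')
E
```

```text
t 0.8 p [ 0.3761 -0.4911  0.2335] x [-0.443  0.44  -0.781] y [ 0.558 -0.547 -0.624] q [ 0.85  0.88 -0.08  0.97  0.06  1.97  0.01] F [-0.4  0.8 -2.1] M [-0.53 -0.49 -0.01] gap 27.8
d [ 0.717  0.703 -1.01 ] w [-0.0032 -0.0017 -0.0023] | mm [ 143.4  140.6 -202.1] deg 0.8validation failed for argument at $[0]...
```

View pics/s1.png

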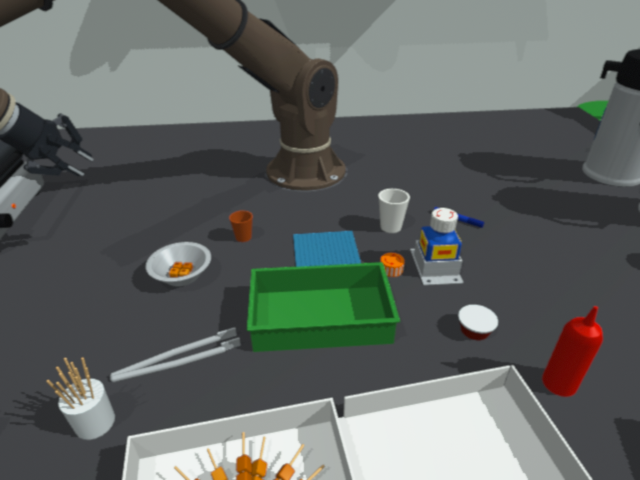

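The call was refused because a row needs all six numbers. The picture shows the gripper at (65,150), leaning, and the scene unchanged.

```bash
python3 -m pendant '[{"dx":0.18,"dy":0.11,"dz":-0.12,"ax":0,"ay":0,"az":0},{"dx":0.36,"dy":0.22,"dz":-0.24,"ax":0,"ay":0,"az":0},{"dx":0.54,"dy":0.33,"dz":-0.36,"ax":0,"ay":0,"az":0},{"dx":0.72,"dy":0.44,"dz":-0.5,"ax":0,"ay":0,"az":0},{"dx":0.89,"dy":0.53,"dz":-0.6,"ax":0,"ay":0,"az":0},{"dx":0.89,"dy":0.53,"dz":-0.69,"ax":0,"ay":0,"az":0},{"dx":0.89,"dy":0.53,"dz":-0.69,"ax":0,"ay":0,"az":0}]'; python3 - <<'E'
from h import *
st()
B=np.array([.481,-.312,0]);a=-45
R=lean(a);X=R.as_matrix()[:,0];r=np.array([np.cos(np.radians(a)),np.sin(np.radians(a)),0])
p=B+.0544*r+[0,0,.0314]
plan(p,R)
snap('scene','s2.png')
E
```

```text
time: 1.6
position: [0.5512, -0.3873, 0.1005]
tcp_rot: [1.62, 1.43, -2.16]
wrist_force: [-1.1, -0.4, 0.5]
finger_gap: 0.0279
t 1.6 p [ 0.5512 -0.3873  0.1005] x [-0.435  0.434 -0.789] y [ 0.557 -0.559 -0.615] q [ 0.63  1.08 -0.11  0.86 -0.05  1.85 -0.23] F [-1.1 -0.4  0.5] M [-0.49 -0.48  0.02] gap 27.9
d [-0.158  0.184 -0.345] w [0.0007 0.     0.0003] | mm [-31.7  36.8 -69.1] deg 0.1
```

View pics/s2.png

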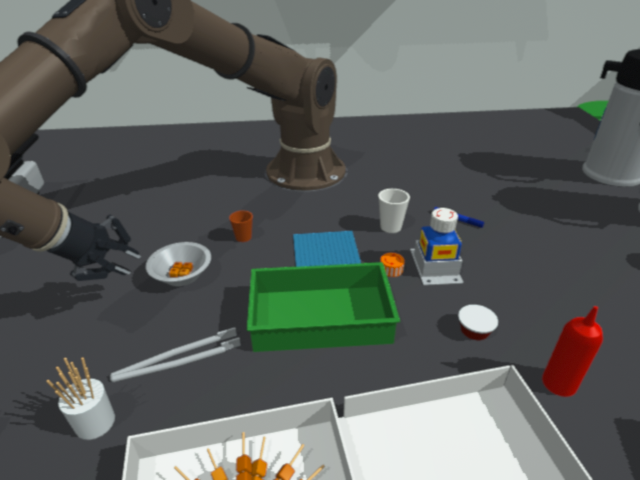

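The fingers at (115,255) line up with the left rim of the bowl at (150,262). I'll move in along the flare.

```bash
python3 -m pendant '[{"dx":-0.04,"dy":0.046,"dz":-0.086,"ax":0,"ay":0,"az":0},{"dx":-0.08,"dy":0.092,"dz":-0.172,"ax":0,"ay":0,"az":0},{"dx":-0.12,"dy":0.138,"dz":-0.258,"ax":0,"ay":0,"az":0},{"dx":-0.14,"dy":0.16,"dz":-0.3,"ax":0,"ay":0,"az":0},{"dx":-0.15,"dy":0.175,"dz":-0.325,"ax":0,"ay":0,"az":0},{"dx":-0.158,"dy":0.184,"dz":-0.345,"ax":0,"ay":0,"az":0},{"dx":-0.158,"dy":0.184,"dz":-0.345,"ax":0,"ay":0,"az":0}]'; python3 - <<'E'
from h import *
st()
B=np.array([.481,-.312,0]);a=-45
R=lean(a);r=np.array([np.cos(np.radians(a)),np.sin(np.radians(a)),0])
plan(B+.0544*r+[0,0,.0314],R)
for n in('scene','top'):snap(n,n[0]+'3.png')
a=cv2.imread('pics/s3.png')[180:340,40:260];b=cv2.imread('pics/t3.png')[180:340,400:620]
cv2.imwrite('pics/c3.png',cv2.resize(np.vstack([a,b]),None,fx=1.8,fy=1.8,interpolation=2))
E
```

```text
time: 2.35
position: [0.5204, -0.3511, 0.0328]
tcp_rot: [1.621, 1.43, -2.157]
wrist_force: [-0.3, -0.1, 0.4]
finger_gap: 0.0281
t 2.35 p [ 0.5204 -0.3511  0.0328] x [-0.434  0.434 -0.79 ] y [ 0.558 -0.559 -0.614] q [ 0.63  1.06 -0.12  1.09 -0.04  1.65 -0.24] F [-0.3 -0.1  0.4] M [-0.48 -0.39  0.  ] gap 28.1
d [-0.004  0.003 -0.007] w [0.0006 0.0005 0.0002] | mm [-0.9  0.6 -1.4] deg 0.1
```

View pics/c3.png

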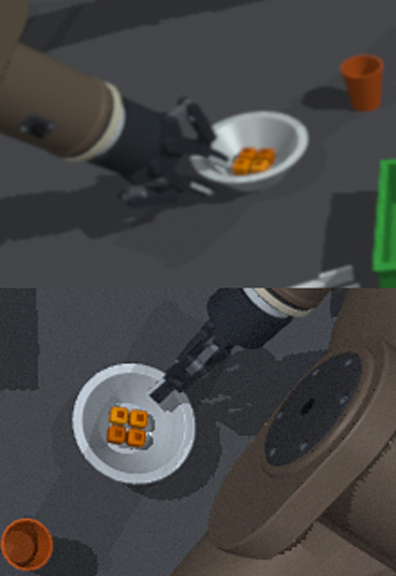

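One finger is inside the wall, by the chunks at crop (150,400), and one is outside. I'll close.

```bash
python3 -m pendant '[{"dx":0,"dy":0,"dz":0,"ax":0,"ay":0,"az":0},{"dx":0,"dy":0,"dz":0,"ax":0,"ay":0,"az":0},{"dx":0,"dy":0,"dz":0,"ax":0,"ay":0,"az":0},{"dx":0,"dy":0,"dz":0,"ax":0,"ay":0,"az":0},{"dx":0,"dy":0,"dz":0,"ax":0,"ay":0,"az":0},{"dx":0,"dy":0,"dz":0,"ax":0,"ay":0,"az":0}]' 0 100; python3 - <<'E'
from h import *
st()
E
```

```text
time: 3.05
position: [0.5205, -0.3507, 0.0333]
tcp_rot: [1.62, 1.432, -2.157]
wrist_force: [-0.5, 0.2, 5.3]
finger_gap: 0.0073
t 3.05 p [ 0.5205 -0.3507  0.0333] x [-0.435  0.435 -0.789] y [ 0.558 -0.558 -0.615] q [ 0.63  1.06 -0.12  1.09 -0.04  1.65 -0.24] F [-0.5  0.2  5.3] M [0.43 0.23 0.21] gap 7.3
```

```bash
python3 -m pendant '[{"dx":0,"dy":0,"dz":0.03,"ax":0,"ay":0,"az":0},{"dx":0,"dy":0,"dz":0.09,"ax":0,"ay":0,"az":0},{"dx":0,"dy":0,"dz":0.18,"ax":0,"ay":0,"az":0},{"dx":0,"dy":0,"dz":0.28,"ax":0,"ay":0,"az":0},{"dx":0,"dy":0,"dz":0.4,"ax":0,"ay":0,"az":0},{"dx":0,"dy":0,"dz":0.5,"ax":0,"ay":0,"az":0},{"dx":0,"dy":0,"dz":0.55,"ax":0,"ay":0,"az":0},{"dx":0,"dy":0,"dz":0.55,"ax":0,"ay":0,"az":0}]'; python3 - <<'E'
from h import *
st()
for n in('scene','top'):snap(n,n[0]+'4.png')
a=cv2.imread('pics/s4.png')[130:340,0:300];b=cv2.imread('pics/t4.png')[150:360,360:640]
cv2.imwrite('pics/c4.png',cv2.resize(np.hstack([a,b]),None,fx=1.35,fy=1.35,interpolation=2))
T=dict(np.load('pics/t4.npz'));W=world(T);hs=cv2.cvtColor(T['pixels'],cv2.COLOR_RGB2HSV).astype(int)
m=(hs[...,1]<60)&(W[...,2]>.1)&(W[...,2]<.2)&(W[...,1]<-.2)&(W[...,1]>-.4)&(W[...,0]>.38)&(W[...,0]<.56)&(hs[...,2]>120)
q=W[m];c=np.linalg.lstsq(np.c_[q[:,:2],np.ones(len(q))],q[:,2],rcond=None)[0];print(len(q),c,q.min(0),q.max(0))
E
```

```text
time: 3.85
position: [0.5212, -0.351, 0.1448]
tcp_rot: [1.622, 1.427, -2.155]
wrist_force: [-0.2, 0.5, -4.5]
finger_gap: 0.0077
t 3.85 p [ 0.5212 -0.351   0.1448] x [-0.432  0.433 -0.791] y [ 0.56  -0.559 -0.611] q [ 0.63  0.95 -0.12  1.04 -0.06  1.8  -0.25] F [-0.2  0.5 -4.5] M [-0.94 -0.94 -0.01] gap 7.7
3266 [-0.01658273  0.00260288  0.15062318] [ 0.41245902 -0.37994564  0.11147662] [ 0.55086952 -0.24228445  0.16892368]
```

View pics/c4.png

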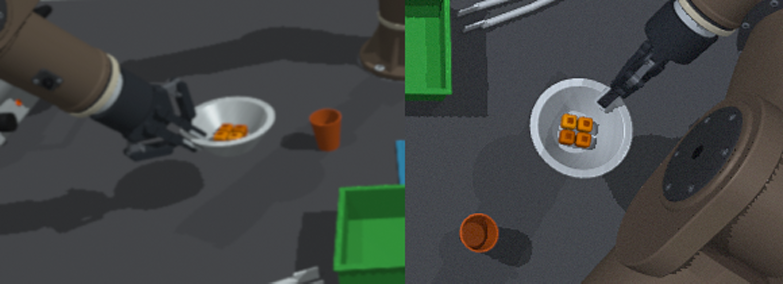

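The bowl is held level at z≈0.11 with all four chunks in it. I'll work out the carry and pour waypoints.

```bash
cat >> h.py <<'E'
def pour(a,th,L):
    A=np.radians(a);t=np.radians(th);r=np.array([np.cos(A),np.sin(A),0])
    p=np.array(L)+r*(.1253*np.cos(t)+.0107*np.sin(t))+[0,0,.1253*np.sin(t)-.0107*np.cos(t)]
    return p,lean(a,1,th)
E
python3 - <<'E'
from h import *
print(bot.get_state()['position'])
for th,L in((45,(.673,-.0265,.14)),):
    p,R=pour(-20,th,L);print(p);plan(p,R)
    s=bot.get_state();mid=(p+s['position'])/2+[0,0,.03];plan(mid,lean(-33,1,22))
E
```

```text
[ 0.52023312 -0.3504966   0.14215278]
[ 0.76336697 -0.05939089  0.22103444]
d [1.216 1.456 0.394] w [-0.1351 -0.212   0.1317] | mm [243.1 291.1  78.9] deg 51.1
d [0.608 0.728 0.347] w [-0.0767 -0.0948  0.0659] | mm [121.6 145.6  69.4] deg 24.9
```

```bash
python3 -m pendant '[{"dx":0.03,"dy":0.03,"dz":0.05,"ax":0,"ay":0,"az":0},{"dx":0.08,"dy":0.09,"dz":0.12,"ax":-0.01,"ay":-0.01,"az":0.01},{"dx":0.15,"dy":0.18,"dz":0.19,"ax":-0.018,"ay":-0.023,"az":0.016},{"dx":0.22,"dy":0.27,"dz":0.24,"ax":-0.028,"ay":-0.035,"az":0.024},{"dx":0.3,"dy":0.36,"dz":0.28,"ax":-0.038,"ay":-0.047,"az":0.033},{"dx":0.38,"dy":0.45,"dz":0.31,"ax":-0.048,"ay":-0.06,"az":0.041},{"dx":0.46,"dy":0.55,"dz":0.335,"ax":-0.058,"ay":-0.072,"az":0.05},{"dx":0.53,"dy":0.64,"dz":0.347,"ax":-0.068,"ay":-0.084,"az":0.058},{"dx":0.58,"dy":0.7,"dz":0.347,"ax":-0.074,"ay":-0.092,"az":0.064},{"dx":0.608,"dy":0.728,"dz":0.347,"ax":-0.0767,"ay":-0.0948,"az":0.0659}]'; python3 - <<'E'
from h import *
st()
p,R=pour(-20,45,(.673,-.0265,.14));plan(p,R)
E
```

```text
time: 4.95
position: [0.6428, -0.2013, 0.2121]
tcp_rot: [1.547, 1.151, -1.802]
wrist_force: [0.2, 1.3, -3.6]
finger_gap: 0.0074
t 4.95 p [ 0.6428 -0.2013  0.2121] x [-0.231  0.151 -0.961] y [ 0.809 -0.52  -0.276] q [ 0.36  0.72 -0.18  1.18  0.02  1.51 -0.37] F [ 0.2  1.3 -3.6] M [-0.33 -0.53 -0.01] gap 7.4
d [0.603 0.71  0.045] w [-0.0575 -0.1146  0.0698] | mm [120.6 141.9   8.9] deg 26.3
```

```bash
python3 -m pendant '[{"dx":0.04,"dy":0.05,"dz":0.01,"ax":-0.004,"ay":-0.008,"az":0.005},{"dx":0.1,"dy":0.12,"dz":0.02,"ax":-0.01,"ay":-0.02,"az":0.012},{"dx":0.18,"dy":0.21,"dz":0.03,"ax":-0.017,"ay":-0.034,"az":0.021},{"dx":0.26,"dy":0.31,"dz":0.04,"ax":-0.025,"ay":-0.05,"az":0.03},{"dx":0.34,"dy":0.4,"dz":0.045,"ax":-0.033,"ay":-0.066,"az":0.04},{"dx":0.42,"dy":0.5,"dz":0.045,"ax":-0.041,"ay":-0.081,"az":0.05},{"dx":0.5,"dy":0.59,"dz":0.045,"ax":-0.048,"ay":-0.095,"az":0.058},{"dx":0.56,"dy":0.66,"dz":0.045,"ax":-0.054,"ay":-0.107,"az":0.065},{"dx":0.603,"dy":0.71,"dz":0.045,"ax":-0.0575,"ay":-0.1146,"az":0.0698},{"dx":0.603,"dy":0.71,"dz":0.045,"ax":-0.0575,"ay":-0.1146,"az":0.0698}]'; python3 - <<'E'
from h import *
st()
for th,z in((60,.12),(75,.1),(90,.09),(102,.085),(106,.085)):
    p,R=pour(-20,th,(.673,-.0265,z));plan(p,R)
for n in('scene','top'):snap(n,n[0]+'5.png')
a=cv2.imread('pics/s5.png')[100:380,120:500];b=cv2.imread('pics/t5.png')[60:340,200:580]
cv2.imwrite('pics/c5.png',np.hstack([a,b]))
E
```

```text
time: 5.95
position: [0.7625, -0.0604, 0.2203]
tcp_rot: [1.499, 0.917, -1.375]
wrist_force: [-0.5, 0.8, -4.3]
finger_gap: 0.0073
t 5.95 p [ 0.7625 -0.0604  0.2203] x [ 0.114 -0.041 -0.993] y [ 0.932 -0.341  0.121] q [ 0.11  0.63 -0.21  1.31  0.19  1.11 -0.48] F [-0.5  0.8 -4.3] M [ 0.07  0.19 -0.02] gap 7.3
d [-0.11   0.047  0.014] w [-0.0289 -0.0783  0.0004] | mm [-22.    9.3   2.9] deg 15.0
d [-0.247  0.096 -0.01 ] w [-0.0574 -0.1566  0.0004] | mm [-49.4  19.3  -2. ] deg 30.0
d [-0.397  0.151 -0.025] w [-0.086  -0.2349  0.0004] | mm [-79.5  30.3  -5. ] deg 45.0
d [-0.521  0.196 -0.053] w [-0.1088 -0.2975  0.0003] | mm [-104.2   39.3  -10.5] deg 57.0
d [-0.562  0.211 -0.059] w [-1.164e-01 -3.184e-01  3.000e-04] | mm [-112.3   42.2  -11.9] deg 61.0
```

View pics/c5.png

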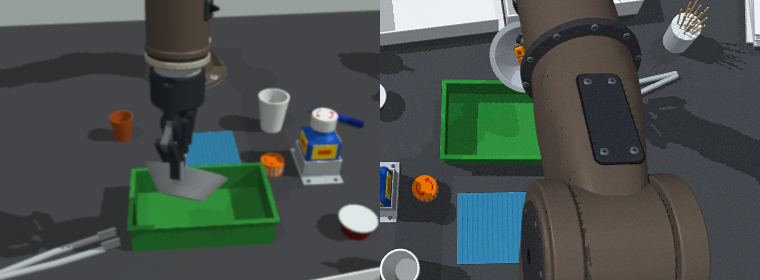

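The bowl, with its mouth towards the robot, hangs over the pan at crop (185,180). I'll pour, turning about the lower lip.

```bash
python3 -m pendant '[{"dx":-0.02,"dy":0.01,"dz":0,"ax":-0.006,"ay":-0.016,"az":0},{"dx":-0.055,"dy":0.023,"dz":0.007,"ax":-0.0145,"ay":-0.039,"az":0},{"dx":-0.085,"dy":0.036,"dz":0.01,"ax":-0.022,"ay":-0.06,"az":0},{"dx":-0.11,"dy":0.047,"dz":0.014,"ax":-0.0289,"ay":-0.0783,"az":0},{"dx":-0.155,"dy":0.063,"dz":0.006,"ax":-0.038,"ay":-0.104,"az":0},{"dx":-0.2,"dy":0.08,"dz":-0.002,"ax":-0.048,"ay":-0.13,"az":0},{"dx":-0.247,"dy":0.096,"dz":-0.01,"ax":-0.0574,"ay":-0.1566,"az":0},{"dx":-0.285,"dy":0.11,"dz":-0.014,"ax":-0.0645,"ay":-0.176,"az":0},{"dx":-0.322,"dy":0.124,"dz":-0.018,"ax":-0.0717,"ay":-0.196,"az":0},{"dx":-0.36,"dy":0.138,"dz":-0.022,"ax":-0.079,"ay":-0.2155,"az":0},{"dx":-0.397,"dy":0.151,"dz":-0.025,"ax":-0.086,"ay":-0.2349,"az":0}]'; python3 - <<'E'
from h import *
st()
for th,z in((90,.09),(96,.09),(102,.085),(108,.085)):
    p,R=pour(-20,th,(.673,-.0265,z));plan(p,R)
s=snap('scene','s6.png');cv2.imwrite('pics/c6.png',cv2.resize(s['pixels'][130:370,200:460,::-1],None,fx=2.3,fy=2.3))
E
```

```text
time: 7.15
position: [0.6951, -0.0554, 0.2153]
tcp_rot: [1.58, 0.307, -0.916]
wrist_force: [-0.7, -0.2, -2.8]
finger_gap: 0.0071
t 7.15 p [ 0.6951 -0.0554  0.2153] x [ 0.652 -0.294 -0.698] y [ 0.656 -0.242  0.715] q [-0.59  0.37  0.47  2.14  1.58  0.27 -2.06] F [-0.7 -0.2 -2.8] M [ 0.46  1.22 -0.07] gap 7.1
d [-0.06   0.126 -0.   ] w [-0.0023 -0.0368  0.0135] | mm [-12.   25.2  -0. ] deg 7.1
d [-0.122  0.148  0.002] w [-0.0144 -0.0679  0.0141] | mm [-24.4  29.7   0.4] deg 12.7
d [-0.184  0.171 -0.028] w [-0.0265 -0.099   0.0146] | mm [-36.7  34.2  -5.6] deg 18.6
d [-0.245  0.193 -0.039] w [-0.0386 -0.13    0.0151] | mm [-48.9  38.6  -7.9] deg 24.6
```

View pics/c6.png

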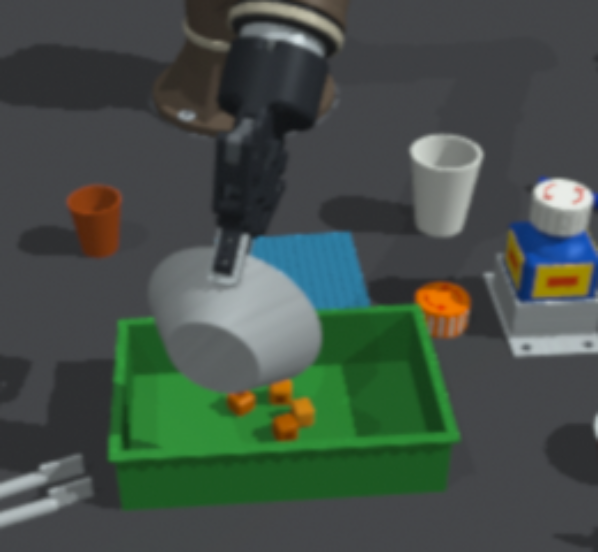

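All four chunks are already in the pan at crop (240,402), (280,392), (302,412) and (286,427). The wrist swung round (j5=1.58), so I'll tilt back in steps while lifting.

```bash
python3 - <<'E'
from h import *
st()
plan([.70,-.06,.27],lean(-20,1,70))
plan([.66,-.06,.27],lean(-22,1,40))
E
```

```text
t 7.2 p [ 0.6934 -0.0552  0.2138] x [ 0.652 -0.295 -0.698] y [ 0.655 -0.244  0.715] q [-0.59  0.37  0.47  2.14  1.6   0.27 -2.08] F [-2.5  0.7 -4.8] M [ 0.56  1.44 -0.04] gap 7.6
d [ 0.033 -0.024  0.281] w [0.0377 0.0669 0.0121] | mm [ 6.6 -4.8 56.2] deg 14.0
d [-0.167 -0.024  0.281] w [ 0.1014  0.2207 -0.002 ] | mm [-33.4  -4.8  56.2] deg 43.7
```

```bash
python3 -m pendant '[{"dx":0.01,"dy":-0.005,"dz":0.05,"ax":0.006,"ay":0.01,"az":0.002},{"dx":0.02,"dy":-0.01,"dz":0.12,"ax":0.015,"ay":0.028,"az":0.006},{"dx":0.03,"dy":-0.02,"dz":0.2,"ax":0.026,"ay":0.047,"az":0.01},{"dx":0.033,"dy":-0.024,"dz":0.26,"ax":0.0377,"ay":0.0669,"az":0.012},{"dx":0.01,"dy":-0.024,"dz":0.281,"ax":0.047,"ay":0.09,"az":0.01},{"dx":-0.03,"dy":-0.024,"dz":0.281,"ax":0.058,"ay":0.116,"az":0.008},{"dx":-0.07,"dy":-0.024,"dz":0.281,"ax":0.07,"ay":0.144,"az":0.005},{"dx":-0.11,"dy":-0.024,"dz":0.281,"ax":0.08,"ay":0.17,"az":0.002},{"dx":-0.14,"dy":-0.024,"dz":0.281,"ax":0.091,"ay":0.196,"az":0},{"dx":-0.167,"dy":-0.024,"dz":0.281,"ax":0.1014,"ay":0.2207,"az":-0.002},{"dx":-0.167,"dy":-0.024,"dz":0.281,"ax":0.1014,"ay":0.2207,"az":-0.002}]'; python3 - <<'E'
from h import *
st()
for n in('scene','top'):snap(n,n[0]+'7.png')
cv2.imwrite('pics/c7.png',np.hstack([cv2.imread('pics/s7.png')[60:360,120:500],cv2.imread('pics/t7.png')[60:360,200:580]]))
c=np.array([.405,.02,.13])
for a,th,off in((-50,0,0),(-35,20,.04)):
    A=np.radians(a);r=np.array([np.cos(A),np.sin(A),0]);plan(c+.0553*r+[off,0,.0333+off],lean(a,1,th))
E
```

```text
time: 8.3
position: [0.6624, -0.0609, 0.2703]
tcp_rot: [1.499, 0.981, -1.461]
wrist_force: [0.8, 0.5, -3.6]
finger_gap: 0.0072
t 8.3 p [ 0.6624 -0.0609  0.2703] x [ 0.029 -0.006 -1.   ] y [ 0.927 -0.374  0.029] q [ 0.07  0.47 -0.1   1.44  0.06  1.21 -0.42] F [ 0.8  0.5 -3.6] M [-0.05 -0.12  0.02] gap 7.2
d [-1.107  0.184 -0.535] w [ 0.1301  0.1821 -0.1495] | mm [-221.4   36.9 -107.1] deg 48.4
d [-0.858  0.238 -0.335] w [ 0.0514  0.0981 -0.0722] | mm [-171.6   47.5  -67.1] deg 23.8
```

View pics/c7.png

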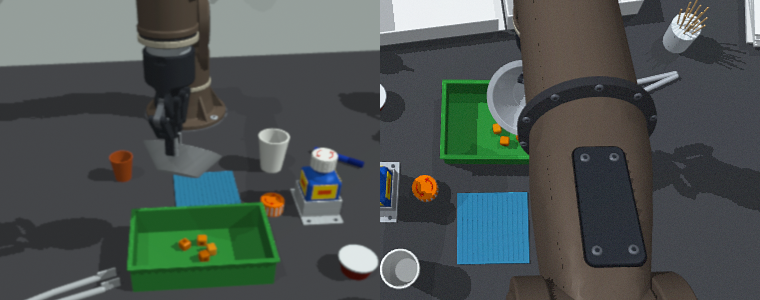

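Joints are back in the normal branch. The four chunks lie in the pan at (185,244), (203,239), (211,248) and (205,256), and the bowl is empty. Next is the mat.

```bash
python3 -m pendant '[{"dx":-0.06,"dy":0.015,"dz":-0.02,"ax":0.003,"ay":0.007,"az":-0.005},{"dx":-0.17,"dy":0.045,"dz":-0.06,"ax":0.01,"ay":0.02,"az":-0.014},{"dx":-0.29,"dy":0.08,"dz":-0.11,"ax":0.017,"ay":0.033,"az":-0.024},{"dx":-0.41,"dy":0.115,"dz":-0.16,"ax":0.025,"ay":0.047,"az":-0.035},{"dx":-0.53,"dy":0.15,"dz":-0.2,"ax":0.032,"ay":0.06,"az":-0.045},{"dx":-0.65,"dy":0.18,"dz":-0.25,"ax":0.039,"ay":0.074,"az":-0.055},{"dx":-0.76,"dy":0.21,"dz":-0.3,"ax":0.046,"ay":0.088,"az":-0.065},{"dx":-0.83,"dy":0.23,"dz":-0.325,"ax":0.05,"ay":0.095,"az":-0.07},{"dx":-0.858,"dy":0.238,"dz":-0.335,"ax":0.0514,"ay":0.0981,"az":-0.0722},{"dx":-0.858,"dy":0.238,"dz":-0.335,"ax":0.0514,"ay":0.0981,"az":-0.0722}]'; python3 - <<'E'
from h import *
st()
c=np.array([.405,.02,.0])
for a,z in((-50,.09),(-60,.09),(-60,.06)):
    A=np.radians(a);r=np.array([np.cos(A),np.sin(A),0]);plan(c+.0553*r+[0,0,z+.0333],lean(a))
E
```

```text
time: 9.4
position: [0.4895, -0.0107, 0.2038]
tcp_rot: [1.566, 1.161, -1.851]
wrist_force: [0.5, 0.1, -3.9]
finger_gap: 0.0073
t 9.4 p [ 0.4895 -0.0107  0.2038] x [-0.255  0.176 -0.951] y [ 0.779 -0.545 -0.31 ] q [ 0.12  0.42 -0.12  1.73 -0.13  1.25 -0.55] F [ 0.5  0.1 -3.9] M [-0.42 -0.61 -0.01] gap 7.3
d [-0.245 -0.058 -0.402] w [ 0.0754  0.0818 -0.083 ] | mm [-49.  -11.6 -80.5] deg 25.0
d [-0.284 -0.086 -0.402] w [ 0.0827  0.0753 -0.138 ] | mm [-56.9 -17.2 -80.5] deg 32.0
d [-0.284 -0.086 -0.552] w [ 0.0827  0.0753 -0.138 ] | mm [ -56.9  -17.2 -110.5] deg 32.0
```

```bash
python3 -m pendant '[{"dx":-0.03,"dy":-0.005,"dz":-0.04,"ax":0.01,"ay":0.01,"az":-0.01},{"dx":-0.08,"dy":-0.02,"dz":-0.13,"ax":0.025,"ay":0.027,"az":-0.027},{"dx":-0.13,"dy":-0.03,"dz":-0.23,"ax":0.04,"ay":0.044,"az":-0.044},{"dx":-0.18,"dy":-0.042,"dz":-0.33,"ax":0.056,"ay":0.06,"az":-0.061},{"dx":-0.22,"dy":-0.052,"dz":-0.43,"ax":0.067,"ay":0.073,"az":-0.074},{"dx":-0.24,"dy":-0.057,"dz":-0.51,"ax":0.073,"ay":0.08,"az":-0.081},{"dx":-0.245,"dy":-0.058,"dz":-0.55,"ax":0.0754,"ay":0.0818,"az":-0.083},{"dx":-0.245,"dy":-0.058,"dz":-0.55,"ax":0.0754,"ay":0.0818,"az":-0.083}]'; python3 - <<'E'
from h import *
st()
c=np.array([.405,.02,.0])
A=np.radians(-50);r=np.array([np.cos(A),np.sin(A),0]);plan(c+.0553*r+[0,0,.004+.0333],lean(-50))
for n in('scene','top'):snap(n,n[0]+'8.png')
cv2.imwrite('pics/c8.png',np.hstack([cv2.imread('pics/s8.png')[100:400,120:500],cv2.imread('pics/t8.png')[100:400,200:580]]))
s=dict(np.load('pics/s8.npz'));W=world(s);hs=cv2.cvtColor(s['pixels'],cv2.COLOR_RGB2HSV).astype(int)
m=(hs[...,1]<50)&(abs(W[...,2]-.1)<.025)&(abs(W[...,1]-.02)<.08)&(abs(W[...,0]-.4)<.08)
q=W[m];print(len(q),q.min(0),q.max(0),cv2.minAreaRect(q[:,:2].astype(np.float32)))
# rim tilt: points > local
top=q[q[:,2]>.09];c_=np.linalg.lstsq(np.c_[top[:,:2]-[.405,.02],np.ones(len(top))],top[:,2],rcond=None)[0];print(c_)
E
```

```text
time: 10.2
position: [0.4413, -0.0228, 0.0929]
tcp_rot: [1.713, 1.387, -2.205]
wrist_force: [0.4, 0.1, -3.5]
finger_gap: 0.0077
t 10.2 p [ 0.4413 -0.0228  0.0929] x [-0.396  0.472 -0.788] y [ 0.506 -0.604 -0.616] q [ 0.3   0.67 -0.11  1.8  -0.35  1.24 -0.46] F [ 0.4  0.1 -3.5] M [-0.91 -0.8  -0.04] gap 7.7
d [-0.004  0.002 -0.278] w [ 0.     -0.0002  0.0001] | mm [ -0.7   0.5 -55.6] deg 0.0
1262 [ 0.33312885 -0.05990012  0.07500569] [0.47962017 0.0879489  0.1243669 ] ((0.4169832170009613, 0.019798897206783295), (0.1295633763074875, 0.16228201985359192), 74.2695541381836)
[ 0.03578609 -0.06932805  0.10104126]
```

View pics/c8.png

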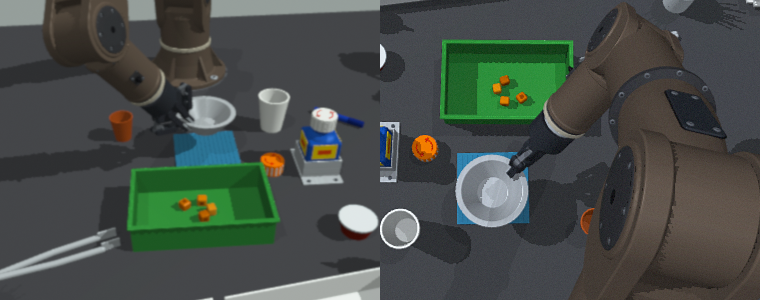

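The empty bowl hangs level over the mat at crop (490,190) in the top view, and the four chunks are in the pan. I'll lower it gently.

```bash
python3 -m pendant '[{"dx":0,"dy":0,"dz":-0.05,"ax":0,"ay":0,"az":0},{"dx":0,"dy":0,"dz":-0.12,"ax":0,"ay":0,"az":0},{"dx":0,"dy":0,"dz":-0.18,"ax":0,"ay":0,"az":0},{"dx":0,"dy":0,"dz":-0.22,"ax":0,"ay":0,"az":0},{"dx":0,"dy":0,"dz":-0.245,"ax":0,"ay":0,"az":0},{"dx":0,"dy":0,"dz":-0.255,"ax":0,"ay":0,"az":0},{"dx":0,"dy":0,"dz":-0.265,"ax":0,"ay":0,"az":0},{"dx":0,"dy":0,"dz":-0.265,"ax":0,"ay":0,"az":0}]'; python3 -c "from h import *;st()"
```

```text
time: 11.1
position: [0.4409, -0.0225, 0.0406]
tcp_rot: [1.713, 1.387, -2.205]
wrist_force: [0.0, -0.0, -3.4]
finger_gap: 0.0076
t 11.1 p [ 0.4409 -0.0225  0.0406] x [-0.396  0.472 -0.788] y [ 0.506 -0.604 -0.616] q [ 0.3   0.75 -0.11  1.81 -0.35  1.15 -0.43] F [ 0.  -0.  -3.4] M [-0.93 -0.75  0.02] gap 7.6
```

```bash
python3 -m pendant '[{"dx":0,"dy":0,"dz":-0.006,"ax":0,"ay":0,"az":0},{"dx":0,"dy":0,"dz":-0.012,"ax":0,"ay":0,"az":0},{"dx":0,"dy":0,"dz":-0.016,"ax":0,"ay":0,"az":0},{"dx":0,"dy":0,"dz":-0.016,"ax":0,"ay":0,"az":0}]'; python3 -c "from h import *;st()"
```

```text
time: 11.5
position: [0.4411, -0.0228, 0.0377]
tcp_rot: [1.713, 1.387, -2.204]
wrist_force: [1.1, -3.7, 4.0]
finger_gap: 0.007
t 11.5 p [ 0.4411 -0.0228  0.0377] x [-0.396  0.472 -0.788] y [ 0.506 -0.604 -0.616] q [ 0.3   0.75 -0.11  1.81 -0.35  1.14 -0.43] F [ 1.1 -3.7  4. ] M [-0.49 -0.34  0.13] gap 7.0
```

Contact felt, so I'll release.

```bash
python3 -m pendant '[{"dx":0,"dy":0,"dz":0,"ax":0,"ay":0,"az":0},{"dx":0,"dy":0,"dz":0,"ax":0,"ay":0,"az":0},{"dx":0,"dy":0,"dz":0,"ax":0,"ay":0,"az":0},{"dx":0,"dy":0,"dz":0,"ax":0,"ay":0,"az":0}]' 26 40; python3 -c "from h import *;st();snap('scene','s9.png');cv2.imwrite('pics/c9.png',cv2.resize(cv2.imread('pics/s9.png')[170:310,220:440],None,fx=3,fy=3))"
```

```text
time: 11.9
position: [0.4407, -0.0223, 0.0374]
tcp_rot: [1.712, 1.388, -2.205]
wrist_force: [-0.5, -0.3, 0.6]
finger_gap: 0.026
t 11.9 p [ 0.4407 -0.0223  0.0374] x [-0.397  0.472 -0.787] y [ 0.506 -0.603 -0.617] q [ 0.3   0.75 -0.11  1.81 -0.35  1.14 -0.43] F [-0.5 -0.3  0.6] M [-0.46 -0.43  0.  ] gap 26.0
```

View pics/c9.png

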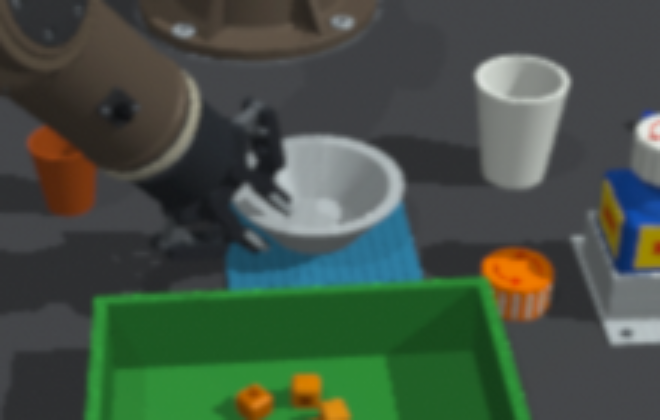

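The bowl stands on the mat at crop (320,195) and the fingers are clear. I'll back out along the flare.

```bash
python3 -m pendant '[{"dx":0.02,"dy":-0.024,"dz":0.04,"ax":0,"ay":0,"az":0},{"dx":0.06,"dy":-0.07,"dz":0.118,"ax":0,"ay":0,"az":0},{"dx":0.12,"dy":-0.142,"dz":0.236,"ax":0,"ay":0,"az":0},{"dx":0.18,"dy":-0.213,"dz":0.354,"ax":0,"ay":0,"az":0},{"dx":0.22,"dy":-0.26,"dz":0.5,"ax":0,"ay":0,"az":0},{"dx":0.22,"dy":-0.26,"dz":0.7,"ax":0,"ay":0,"az":0},{"dx":0.22,"dy":-0.26,"dz":0.8,"ax":0,"ay":0,"az":0}]'; python3 - <<'E'
from h import *
st();
for n in('scene','top'):snap(n,n[0]+'10.png')
s=dict(np.load('pics/t10.npz'));W=world(s);hs=cv2.cvtColor(s['pixels'],cv2.COLOR_RGB2HSV).astype(int)
m=(hs[...,1]<60)&(abs(W[...,2]-.047)<.006)&(abs(W[...,1]-.02)<.09)&(abs(W[...,0]-.405)<.09)
q=W[m];print('rim',len(q),cv2.minAreaRect(q[:,:2].astype(np.float32)));print(np.linalg.lstsq(np.c_[q[:,:2]-[.405,.02],np.ones(len(q))],q[:,2],rcond=None)[0])
for y in (-60,-45,-30,0,30,135,120): print(y);plan([.5033,.2630,.20],down(y))
E
```

```text
time: 12.65
position: [0.486, -0.0754, 0.2007]
tcp_rot: [1.716, 1.385, -2.202]
wrist_force: [0.1, -0.1, -0.3]
finger_gap: 0.026
t 12.65 p [ 0.486  -0.0754  0.2007] x [-0.393  0.471 -0.789] y [ 0.507 -0.605 -0.614] q [ 0.34  0.61 -0.07  1.57 -0.32  1.53 -0.5 ] F [ 0.1 -0.1 -0.3] M [-0.52 -0.45 -0.01] gap 26.0
rim 1530 ((0.4059867262840271, 0.01889156550168991), (0.1366385519504547, 0.13636663556098938), 44.816017150878906)
[-0.00100445 -0.0008723   0.04695594]
-60
d [ 0.085  1.691 -0.003] w [-0.1726 -0.1198 -0.0536] | mm [ 16.9 338.2  -0.7] deg 39.0
-45
d [ 0.085  1.691 -0.003] w [-0.1554 -0.1412  0.0267] | mm [ 16.9 338.2  -0.7] deg 38.1
-30
d [ 0.085  1.691 -0.003] w [-0.1362 -0.161   0.1069] | mm [ 16.9 338.2  -0.7] deg 42.6
0
d [ 0.085  1.691 -0.003] w [-0.0923 -0.1958  0.2673] | mm [ 16.9 338.2  -0.7] deg 61.9
30
d [ 0.085  1.691 -0.003] w [-0.0404 -0.2237  0.427 ] | mm [ 16.9 338.2  -0.7] deg 87.1
135
d [ 0.085  1.691 -0.003] w [-0.2122  0.2335 -0.9213] | mm [ 16.9 338.2  -0.7] deg 175.3
120
d [ 0.085  1.691 -0.003] w [ 0.1754 -0.2528  0.896 ] | mm [ 16.9 338.2  -0.7] deg 170.5
```

View pics/t10.png

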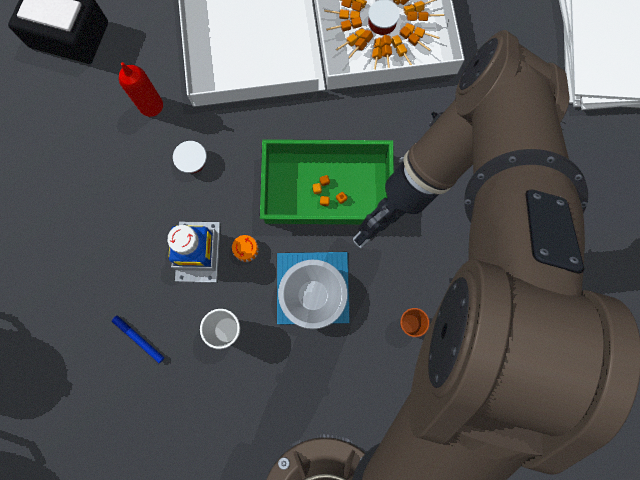

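The bowl is upright and level on the mat: centre (315,294), world (.406,.019), rim tilt under 0.1°. The four chunks are in the pan near (327,190), and the bystanders are untouched. I'll go to the cap, jaws at yaw −30° so the twist ends near +30°.

```bash
python3 -m pendant '[{"dx":0,"dy":0.08,"dz":0.03,"ax":-0.012,"ay":-0.014,"az":0.01},{"dx":0.01,"dy":0.2,"dz":0.06,"ax":-0.028,"ay":-0.033,"az":0.022},{"dx":0.02,"dy":0.32,"dz":0.08,"ax":-0.045,"ay":-0.053,"az":0.035},{"dx":0.03,"dy":0.45,"dz":0.1,"ax":-0.063,"ay":-0.074,"az":0.05},{"dx":0.04,"dy":0.58,"dz":0.1,"ax":-0.08,"ay":-0.094,"az":0.063},{"dx":0.05,"dy":0.71,"dz":0.1,"ax":-0.097,"ay":-0.115,"az":0.076},{"dx":0.06,"dy":0.84,"dz":0.1,"ax":-0.115,"ay":-0.136,"az":0.09},{"dx":0.07,"dy":0.95,"dz":0.1,"ax":-0.1362,"ay":-0.161,"az":0.1069},{"dx":0.07,"dy":0.95,"dz":0.1,"ax":-0.1362,"ay":-0.161,"az":0.1069}]' 85; python3 - <<'E'
from h import *
st();plan([.5033,.2630,.20],down(-30))
E
```

```text
time: 13.65
position: [0.4968, 0.1219, 0.2179]
tcp_rot: [1.575, 0.923, -1.579]
wrist_force: [-0.8, -0.5, -0.2]
finger_gap: 0.0852
t 13.65 p [0.4968 0.1219 0.2179] x [-0.003  0.001 -1.   ] y [ 0.871 -0.491 -0.003] q [-0.2   0.28 -0.18  1.86  0.06  1.   -0.92] F [-0.8 -0.5 -0.2] M [ 0.04 -0.01 -0.01] gap 85.2
d [ 0.032  0.706 -0.089] w [-0.0003 -0.0009 -0.0033] | mm [  6.5 141.1 -17.9] deg 0.6
```

```bash
python3 -m pendant '[{"dx":0,"dy":0.1,"dz":0,"ax":0,"ay":0,"az":0},{"dx":0.01,"dy":0.26,"dz":-0.02,"ax":0,"ay":0,"az":-0.001},{"dx":0.02,"dy":0.42,"dz":-0.04,"ax":0,"ay":0,"az":-0.002},{"dx":0.03,"dy":0.56,"dz":-0.06,"ax":0,"ay":0,"az":-0.003},{"dx":0.032,"dy":0.66,"dz":-0.08,"ax":0,"ay":-0.001,"az":-0.003},{"dx":0.032,"dy":0.706,"dz":-0.09,"ax":0,"ay":-0.001,"az":-0.003},{"dx":0.032,"dy":0.706,"dz":-0.09,"ax":0,"ay":-0.001,"az":-0.003},{"dx":0.032,"dy":0.706,"dz":-0.09,"ax":0,"ay":-0.001,"az":-0.003}]'; python3 - <<'E'
from h import *
st();plan([.5033,.2630,.121],down(-30))
for n in('scene','top'):snap(n,n[0]+'11.png')
cv2.imwrite('pics/c11.png',cv2.resize(np.hstack([cv2.imread('pics/s11.png')[120:300,350:550],cv2.imread('pics/t11.png')[150:330,120:320]]),None,fx=2,fy=2))
for f in('s11','t11'):
    s=dict(np.load(f'pics/{f}.npz'));W=world(s);hs=cv2.cvtColor(s['pixels'],cv2.COLOR_RGB2HSV).astype(int)
    m=(hs[...,2]>100)&(abs(W[...,2]-.14)<.006)&(abs(W[...,0]-.503)<.04)&(abs(W[...,1]-.263)<.04)
    q=W[m]
    if len(q)>5:print(len(q),q.min(0),q.max(0),cv2.minEnclosingCircle(q[:,:2].astype(np.float32)))
E
```

```text
time: 14.45
position: [0.5054, 0.2552, 0.1992]
tcp_rot: [1.59, 0.907, -1.595]
wrist_force: [0.8, -0.9, -0.2]
finger_gap: 0.085
t 14.45 p [0.5054 0.2552 0.1992] x [-0.003 -0.001 -1.   ] y [ 0.86  -0.511 -0.002] q [-0.41  0.39 -0.2   1.76  0.09  1.01 -1.18] F [ 0.8 -0.9 -0.2] M [-0.02 -0.03 -0.01] gap 85.0
d [-0.011  0.039 -0.391] w [ 0.0003 -0.0009  0.004 ] | mm [ -2.1   7.8 -78.2] deg 0.7
310 [0.47376144 0.23689911 0.13404555] [0.52869081 0.28754761 0.14251846] ((0.5016782879829407, 0.2613071799278259), 0.0283052921295166)
```

View pics/c11.png

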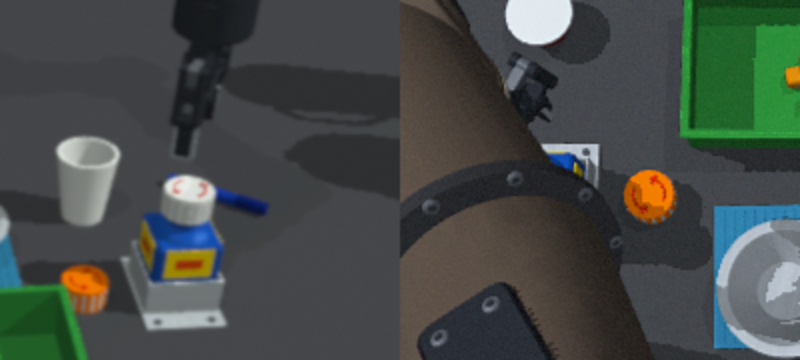

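The gripper hangs above the white cap at (188,185) in the left crop. It is about 8 mm short in y, so I'll correct that and descend in part.

```bash
python3 -m pendant '[{"dx":-0.005,"dy":0.02,"dz":-0.02,"ax":0,"ay":-0.001,"az":0.004},{"dx":-0.011,"dy":0.039,"dz":-0.08,"ax":0,"ay":-0.001,"az":0.004},{"dx":-0.011,"dy":0.039,"dz":-0.14,"ax":0,"ay":-0.001,"az":0.004},{"dx":-0.011,"dy":0.039,"dz":-0.14,"ax":0,"ay":-0.001,"az":0.004},{"dx":-0.011,"dy":0.039,"dz":-0.14,"ax":0,"ay":-0.001,"az":0.004}]'; python3 - <<'E'
from h import *
st();plan([.5033,.2630,.121],down(-30))
E
```

```text
time: 15.05
position: [0.5027, 0.2642, 0.1707]
tcp_rot: [1.582, 0.915, -1.583]
wrist_force: [-0.7, -0.5, 0.6]
finger_gap: 0.0846
t 15.05 p [0.5027 0.2642 0.1707] x [-0.    -0.001 -1.   ] y [ 0.867 -0.499  0.   ] q [-0.43  0.42 -0.21  1.79  0.1   0.94 -1.2 ] F [-0.7 -0.5  0.6] M [ 0.02 -0.02  0.03] gap 84.6
d [ 0.003 -0.006 -0.248] w [ 0.0002 -0.0001 -0.0004] | mm [  0.6  -1.2 -49.7] deg 0.1
```

```bash
python3 -m pendant '[{"dx":0.003,"dy":-0.004,"dz":-0.04,"ax":0,"ay":0,"az":0},{"dx":0.003,"dy":-0.005,"dz":-0.09,"ax":0,"ay":0,"az":0},{"dx":0.003,"dy":-0.005,"dz":-0.14,"ax":0,"ay":0,"az":0},{"dx":0.003,"dy":-0.005,"dz":-0.19,"ax":0,"ay":0,"az":0},{"dx":0.003,"dy":-0.005,"dz":-0.225,"ax":0,"ay":0,"az":0},{"dx":0.003,"dy":-0.005,"dz":-0.245,"ax":0,"ay":0,"az":0},{"dx":0.003,"dy":-0.005,"dz":-0.245,"ax":0,"ay":0,"az":0}]'; python3 - <<'E'
from h import *
st();plan([.5033,.2630,.121],down(-30))
snap('scene','s12.png')
cv2.imwrite('pics/c12.png',cv2.resize(cv2.imread('pics/s12.png')[130:300,360:520],None,fx=3.5,fy=3.5,interpolation=2))
E
```

```text
time: 15.75
position: [0.5033, 0.2633, 0.1217]
tcp_rot: [1.582, 0.915, -1.583]
wrist_force: [0.5, -0.5, 0.6]
finger_gap: 0.0851
t 15.75 p [0.5033 0.2633 0.1217] x [ 0. -0. -1.] y [ 0.867 -0.499  0.   ] q [-0.43  0.48 -0.2   1.84  0.12  0.84 -1.21] F [ 0.5 -0.5  0.6] M [ 0.   -0.02 -0.  ] gap 85.1
d [-0.    -0.002 -0.003] w [ 0.0001  0.     -0.0004] | mm [-0.  -0.3 -0.7] deg 0.1
```

View pics/c12.png

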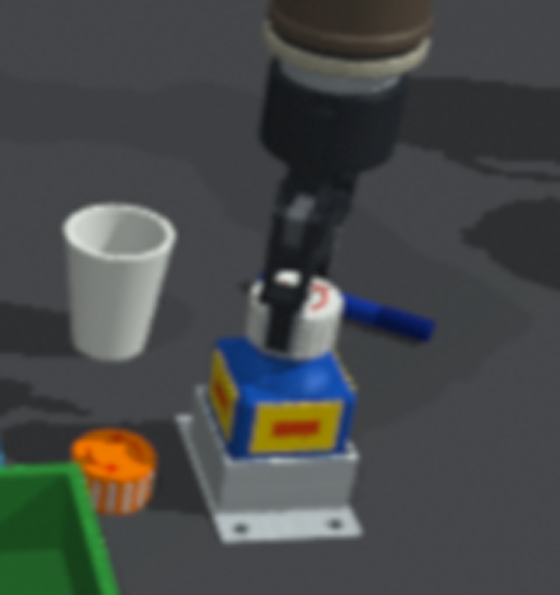

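The fingers straddle the white cap at crop (295,315). I'll grip.

```bash
python3 -m pendant '[{"dx":0,"dy":0,"dz":0,"ax":0,"ay":0,"az":0},{"dx":0,"dy":0,"dz":0,"ax":0,"ay":0,"az":0},{"dx":0,"dy":0,"dz":0,"ax":0,"ay":0,"az":0},{"dx":0,"dy":0,"dz":0,"ax":0,"ay":0,"az":0},{"dx":0,"dy":0,"dz":0,"ax":0,"ay":0,"az":0},{"dx":0,"dy":0,"dz":0,"ax":0,"ay":0,"az":0}]' 30 60; python3 -c "from h import *;st()"
```

```text
time: 16.4
position: [0.5036, 0.2638, 0.1228]
tcp_rot: [1.584, 0.915, -1.581]
wrist_force: [-3.2, 0.6, 4.9]
finger_gap: 0.0504
t 16.4 p [0.5036 0.2638 0.1228] x [ 0.001  0.001 -1.   ] y [ 0.867 -0.499  0.001] q [-0.43  0.48 -0.2   1.84  0.12  0.84 -1.21] F [-3.2  0.6  4.9] M [0.01 0.36 0.  ] gap 50.4
```

```bash
python3 -m pendant '[{"dx":0,"dy":0,"dz":-0.01,"ax":0,"ay":0,"az":0},{"dx":0,"dy":0,"dz":-0.02,"ax":0,"ay":0,"az":0},{"dx":0,"dy":0,"dz":-0.03,"ax":0,"ay":0,"az":0},{"dx":0,"dy":0,"dz":-0.03,"ax":0,"ay":0,"az":0},{"dx":0,"dy":0,"dz":-0.03,"ax":0,"ay":0,"az":0}]'; python3 -c "from h import *;st()"
```

```text
time: 16.9
position: [0.5037, 0.2639, 0.1172]
tcp_rot: [1.584, 0.915, -1.581]
wrist_force: [-3.9, -1.4, 10.3]
finger_gap: 0.0508
t 16.9 p [0.5037 0.2639 0.1172] x [ 0.002  0.001 -1.   ] y [ 0.867 -0.499  0.001] q [-0.43  0.48 -0.2   1.84  0.13  0.83 -1.22] F [-3.9 -1.4 10.3] M [-0.24  0.77 -0.01] gap 50.8
```

Pressed about 5 mm at 10 N. I'll twist anticlockwise 60°.

```bash
python3 -m pendant '[{"dx":0,"dy":0,"dz":0,"ax":0,"ay":0,"az":0.02},{"dx":0,"dy":0,"dz":0,"ax":0,"ay":0,"az":0.05},{"dx":0,"dy":0,"dz":0,"ax":0,"ay":0,"az":0.08},{"dx":0,"dy":0,"dz":0,"ax":0,"ay":0,"az":0.11},{"dx":0,"dy":0,"dz":0,"ax":0,"ay":0,"az":0.14},{"dx":0,"dy":0,"dz":0,"ax":0,"ay":0,"az":0.17},{"dx":0,"dy":0,"dz":0,"ax":0,"ay":0,"az":0.2},{"dx":0,"dy":0,"dz":0,"ax":0,"ay":0,"az":0.23},{"dx":0,"dy":0,"dz":0,"ax":0,"ay":0,"az":0.26},{"dx":0,"dy":0,"dz":0,"ax":0,"ay":0,"az":0.29},{"dx":0,"dy":0,"dz":0,"ax":0,"ay":0,"az":0.32},{"dx":0,"dy":0,"dz":0,"ax":0,"ay":0,"az":0.34}]'; python3 - <<'E'
from h import *
st();snap('scene','s13.png')
cv2.imwrite('pics/c13.png',cv2.resize(cv2.imread('pics/s13.png')[130:300,360:520],None,fx=3.5,fy=3.5,interpolation=2))
E
```

```text
time: 18.1
position: [0.5038, 0.2642, 0.1174]
tcp_rot: [0.798, 1.42, -0.794]
wrist_force: [-2.9, -0.3, 10.3]
finger_gap: 0.0507
t 18.1 p [0.5038 0.2642 0.1174] x [ 0.001  0.002 -1.   ] y [0.853 0.522 0.002] q [-0.24  0.52 -0.47  1.82  0.3   0.87 -0.31] F [-2.9 -0.3 10.3] M [-0.01  0.73 -0.1 ] gap 50.7
```

View pics/c13.png

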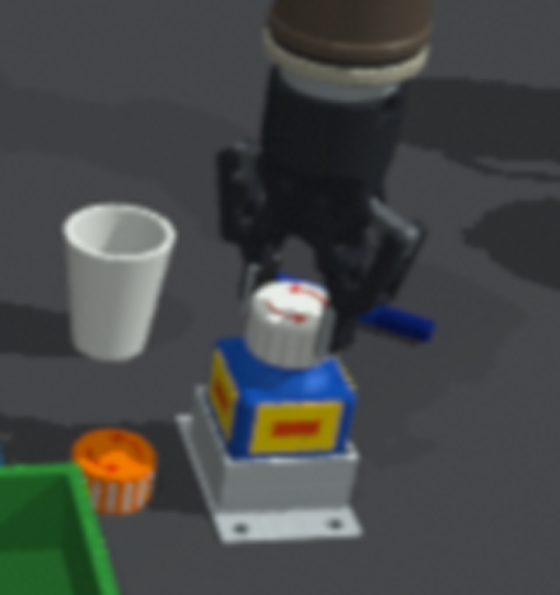

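The arrows have turned with the gripper by about 61°, and the bottle has stayed put. I'll lift slowly.

```bash
python3 -m pendant '[{"dx":0,"dy":0,"dz":0.02,"ax":0,"ay":0,"az":0},{"dx":0,"dy":0,"dz":0.04,"ax":0,"ay":0,"az":0},{"dx":0,"dy":0,"dz":0.06,"ax":0,"ay":0,"az":0},{"dx":0,"dy":0,"dz":0.08,"ax":0,"ay":0,"az":0},{"dx":0,"dy":0,"dz":0.1,"ax":0,"ay":0,"az":0},{"dx":0,"dy":0,"dz":0.12,"ax":0,"ay":0,"az":0},{"dx":0,"dy":0,"dz":0.14,"ax":0,"ay":0,"az":0},{"dx":0,"dy":0,"dz":0.14,"ax":0,"ay":0,"az":0}]'; python3 - <<'E'
from h import *
st();snap('scene','s14.png')
cv2.imwrite('pics/c14.png',cv2.resize(cv2.imread('pics/s14.png')[130:300,360:520],None,fx=3.5,fy=3.5,interpolation=2))
E
```

```text
time: 18.95
position: [0.5039, 0.2637, 0.145]
tcp_rot: [0.8, 1.419, -0.797]
wrist_force: [-1.1, 0.6, -0.4]
finger_gap: 0.0505
t 18.95 p [0.5039 0.2637 0.145 ] x [ 0.001  0.001 -1.   ] y [0.855 0.519 0.002] q [-0.23  0.49 -0.49  1.8   0.28  0.92 -0.29] F [-1.1  0.6 -0.4] M [ 0.01  0.   -0.01] gap 50.5
```

View pics/c14.png

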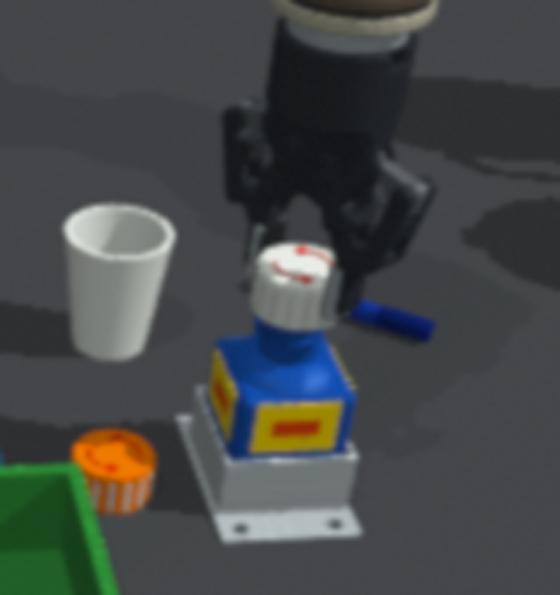

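The cap at crop (298,285) has come free of the blue neck, and the bottle is still in its holder. I'll raise it to about 75 mm clear.

```bash
python3 -m pendant '[{"dx":0,"dy":0,"dz":0.03,"ax":0,"ay":0,"az":0},{"dx":0,"dy":0,"dz":0.08,"ax":0,"ay":0,"az":0},{"dx":0,"dy":0,"dz":0.14,"ax":0,"ay":0,"az":0},{"dx":0,"dy":0,"dz":0.2,"ax":0,"ay":0,"az":0},{"dx":0,"dy":0,"dz":0.26,"ax":0,"ay":0,"az":0},{"dx":0,"dy":0,"dz":0.31,"ax":0,"ay":0,"az":0},{"dx":0,"dy":0,"dz":0.335,"ax":0,"ay":0,"az":0},{"dx":0,"dy":0,"dz":0.343,"ax":0,"ay":0,"az":0},{"dx":0,"dy":0,"dz":0.343,"ax":0,"ay":0,"az":0},{"dx":0,"dy":0,"dz":0.343,"ax":0,"ay":0,"az":0}]'; python3 - <<'E'
from h import *
st()
for n in('scene','top'):snap(n,n[0]+'15.png')
s=dict(np.load('pics/s15.npz'));W=world(s);hs=cv2.cvtColor(s['pixels'],cv2.COLOR_RGB2HSV).astype(int)
near=(abs(W[...,0]-.503)<.05)&(abs(W[...,1]-.263)<.05)
m=near&(hs[...,1]<60)&(hs[...,2]>130)&(W[...,2]>.15);q=W[m];print('cap',q.min(0),q.max(0))
t=q[q[:,2]>q[:,2].max()-.006];print('top',t.mean(0),np.linalg.lstsq(np.c_[t[:,:2]-t[:,:2].mean(0),np.ones(len(t))],t[:,2],rcond=None)[0])
m=near&(hs[...,0]>100)&(hs[...,0]<125)&(hs[...,1]>120)&(W[...,2]>.11);q=W[m];print('neck',q.mean(0),q.min(0),q.max(0))
cv2.imwrite('pics/c15.png',np.hstack([cv2.imread('pics/s15.png')[60:360,120:520],cv2.imread('pics/t15.png')[80:380,90:490]]))
E
```

```text
time: 20.0
position: [0.5034, 0.2633, 0.2125]
tcp_rot: [0.799, 1.42, -0.798]
wrist_force: [-0.7, 0.5, -0.9]
finger_gap: 0.0508
t 20.0 p [0.5034 0.2633 0.2125] x [-0.001  0.    -1.   ] y [ 0.855  0.519 -0.   ] q [-0.21  0.42 -0.51  1.72  0.23  1.06 -0.24] F [-0.7  0.5 -0.9] M [ 0.03 -0.   -0.03] gap 50.8
cap [0.476076   0.23626917 0.22365415] [0.54582569 0.30824727 0.47484126]
top [0.50316388 0.30824727 0.47484126] [0.         0.         0.47484126]
neck [0.50632535 0.26090335 0.12010619] [0.48283428 0.24127617 0.11002147] [0.5266039  0.28448905 0.12746347]
```

View pics/c15.png

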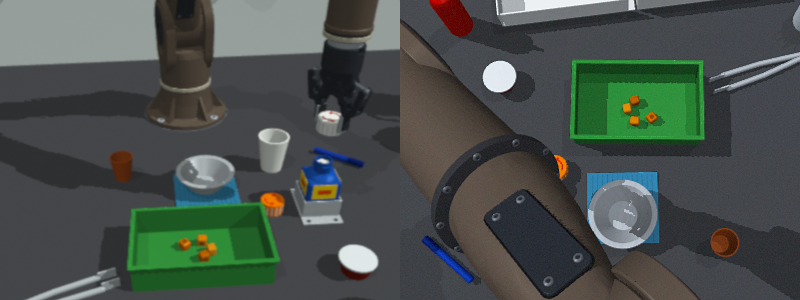

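```bash
python3 - <<'E'
from h import *
s=dict(np.load('pics/s15.npz'));W=world(s);hs=cv2.cvtColor(s['pixels'],cv2.COLOR_RGB2HSV).astype(int)
m=(abs(W[...,0]-.503)<.05)&(abs(W[...,1]-.263)<.05)&(hs[...,2]>90)&(hs[...,1]<80)&(W[...,2]>.17)&(W[...,2]<.26)
q=W[m];print(len(q),np.percentile(q[:,2],[1,5,50,95,99]))
t=q[(q[:,2]>.226)&(q[:,2]<.236)];print(len(t),np.median(t,0),t.min(0),t.max(0),np.linalg.lstsq(np.c_[t[:,:2]-t[:,:2].mean(0),np.ones(len(t))],t[:,2],rcond=None)[0])
cv2.imwrite('pics/c16.png',cv2.resize(cv2.imread('pics/s15.png')[110:300,400:520],None,fx=3,fy=3,interpolation=2));st()
E
```

```text
510 [0.20009317 0.20203377 0.2249528  0.23013651 0.23683587]
234 [0.50267672 0.25743712 0.22888737] [0.476076   0.23596932 0.22603054] [0.52939487 0.28477701 0.23474811] [-0.00182034  0.00598056  0.22887139]
t 20.1 p [0.5034 0.2633 0.2125] x [-0.001  0.    -1.   ] y [ 0.855  0.519 -0.   ] q [-0.21  0.42 -0.51  1.72  0.23  1.06 -0.24] F [ 0.1  0.3 -1. ] M [0.01 0.02 0.  ] gap 50.1
```

View pics/c16.png

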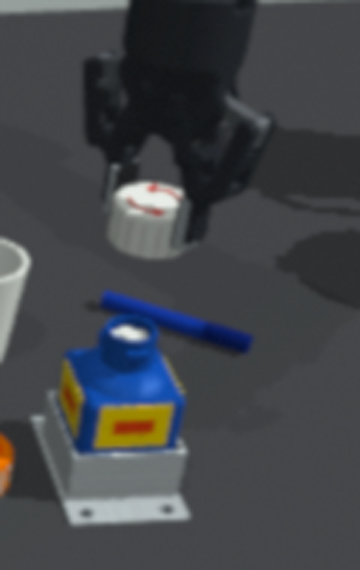

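The cap is level: its edge is at z≈0.201, the bottle mouth at 0.127, so it is about 73 mm clear. The open bottle stands in its holder with tablets visible at (128,330). I'll hand in.

```bash
python3 -c "
from h import *
print(bot.job_done());st()"
```

```text
the job is handed in; nothing more can be done
None
the job is handed in; nothing more can be done
```

The job is done and handed in at about 20 s of the 58 s allowed; the robot gave no verdict.

- **Bowl:** I gripped it by the rim and tipped the four plantain chunks into the green pan. I then stood it on the blue mat and let go. All four chunks show in the pan in the last picture. The bowl measured level on the mat at about (0.406, 0.019).
- **Cap:** I gripped the white cap on the blue bottle and pressed it about 5 mm at 10 N. I turned it about 61° anticlockwise and lifted it straight off.
- **Last checks:** The cap is still held, level to within about 0.4° and still, directly over the bottle and about 73 mm clear of its mouth. The bottle is standing in its holder. The other items I could see looked unmoved; the arm hid part of the top view, so I judged the rest from the side picture.
- **Disagreements along the way:**
  - One move was refused whole because its rows lacked some numbers, so nothing moved.
  - The wrist swung round during the tip and the bowl stopped at about 83° instead of 90°. The chunks had already slid out, and the wrist returned to normal when I tilted back.
  - My first automatic reading of the cap's height picked up part of the arm, so I measured it again.

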